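Cap a rack of tubes in the lever press

ROBOT

A 7-joint arm with a two-finger parallel gripper is mounted at the origin on the work surface. World frame = base frame: x ahead of the robot, y to its left, z up, the work surface at z = 0. Lengths are in m, angles in rad, forces in N, time in s.
With the tool pointing down it reaches from about 0.425 to 0.95 m from the base axis. Payload 4.7 kg.
Tool frame: the origin (TCP) lies on the centre line of the jaws, within the pads' length; the fingertips stand 11 mm ahead of it and the grasp point (between the pads) lies 8 mm behind it; z points along the fingers, y is the line along which they close (so a half turn about z gives the same grasp; the last joint's range is limited). The gripper opens to 85 mm and grips with 20 to 120 N. Pads are 22 mm wide; open, the fingers measure 114 mm over their backs; the gripper's body (76 mm by 85 mm) begins 54 mm behind the grasp point. The pads swing forward as they close: fully open they stand 13 mm farther back than shut.
Start: joints at [1.093, 0.469, -0.049, 1.532, 0.024, 1.141, -0.082], TCP at [0.293, -0.608, 0.242] pointing down, gripper open.
Joint ranges: [-2.59, 2.59], [-0.33, 1.99], [-1.39, 1.29], [0.1, 2.45], [-1.04, 4.18], [0.21, 1.99], [-2.66, 2.66]. Speed limits (rad/s): [2.57, 2.57, 3.14, 3.14, 3.14, 3.14, 3.14].

INTERFACE

Orientations are given as a rotation vector (axis times angle).
In Python, from rig import * gives the robot as it stands. The module is installed in compiled form; this text tells all that it offers.
- The arm moves only by the tool jog_arm, never from a script. Its argument "commands" is a list of rows, each a list of 4 numbers: the shift along the tool's x, y, z each as a share of 0.75 m, from -1 to 1, then the turn about the tool's z as a share of 60 degrees, from -1 to 1. In form: [[tx, ty, tz, twist], ...]. A call has 1 to 12 rows; each row is the pose to reach, as a shift and turn from the pose commanded when the call began, along the tool's axes at that moment; what a row does not reach only later rows make up. A row lasts 1/12 s, in which the tool goes at most 41.7 mm and 7.16 degrees, less where a joint would pass 70% of its speed; a pose out of reach is approached as far as the arm can. A call with a number of a shift or a turn outside -1 to 1 is refused whole. A call with a gripper value outside its range is refused whole. "fingers" is the closure, from -1 (fully open) to 1 (shut), set as the call begins (left out, the last holds). The fingers move at their own pace and stop on an object; "squeeze" is the grip in N (left out, the last holds). Time passes only in rows, so rows that repeat a pose let the fingers close. It gives the time, the measured TCP pose, the force, the opening and the grip force at its end, in the units of the state.
- get_obs(): the state, without advancing time (a new reading comes with each control period).
- camera(name): name is "scene" or "side" or "wrist"; returns the picture (480x640x3 uint8, blue, green, red); there is no depth.
- camera_info(name): a dict with "mtx" (3x3 intrinsics, pixels), "k1" (the pictures are not rectified: a ray, as slopes to the right and down, at radius r is drawn at 1 + k1 r^2 times it, then the intrinsics apply), "R" (3x3) and "t" (3): a world point X has camera coordinates R X + t. Camera axes: x right, y down, z forward; pixel columns grow to the right and rows downward; lengths in m; the calibration is good to about 2 mm. A picture is of the moment at which its call begins: read the wrist's pose just before it. camera_info takes no time and is no camera call; for the wrist camera it gives the pose at the moment of the call.
- close_job(): hands the job in; it is judged then, once.
The state is a dict: "time": time; "joint_positions": joint angles; "joint_vel": joint speeds; "joint_efforts": joint torques, N m; "tool_pos": TCP position; "tcp_rot": TCP orientation; "wrist_force": force on the tool from outside, world axes, zero at the start; "torque": the same for the moment, N m; "gripper_width": opening from 0.0 (shut) to 1.0 (fully open); "grasp_force": force on a finger pad.
Only numpy, scipy, OpenCV 4.12 (cv2) and the standard library are available. Lean on these libraries where they do the work, as an engineer would, in place of code of your own. Each camera call takes 0.05 s, during which the arm holds its last target. There are 200 camera calls.

TASK

Push the rack of tubes with the raised caps along the press's bed until it is fully home against the end stop, then pull the press's lever all the way down so that the caps are seated flush on the rack. Ease the lever back up slowly under control, without letting it spring back, until it is at rest at the top; leave the rack in the press and do not disturb the other things on the bench.

Things in the scene. Friction and masses are not known exactly. Their poses are not given: they have to be found in the camera images.
- press: White hand-lever capping press fixed to the table. Origin: on the table under the centre of the pressing place. Own axes: -x its front (lever side), +y the open infeed end of its bed, z up. Aluminium bed 10 mm thick, x -65 to 125, y -105 to 295 mm. Column at the back: x 65 to 120, y -45 to 45 mm. Head: x -30 to 120, y -25 to 25, z 142 to 198 mm.
- home (a point): Point on top of the bed, 10 mm above the press origin: where the rack's origin lies when the rack is fully home. Two guide rails 20 mm high run along y beside it, 90 mm apart inside (y -80 to 50 mm, then flaring to about 128 mm apart at y 90 mm). The end stop, 35 mm high, has its face at y -80 mm. Axes as the press.
- plate (a point): Centre of the underside of the steel pressing plate below the head, 74 mm (press x) by 72 mm (press y), right above home; 101 mm above the table with the lever up. The lever drives it down 35.6 mm per rad.
- lever (a joint): Angle of the press's sprung lever, rad: 0 = up at rest (held there by its spring), 0.92 = fully down at its limit; grows as the handle moves down. The pressing plate meets raised caps at about 0.67 and has them fully seated at about 0.90. Holding it down takes about 11 N at the handle.
- lever_pivot (a point): Hinge of the lever: 170 mm above the press origin, at its x 30, y 0 mm. The hinge axis is the press's y.
- lever_grip (a point): Centre of the lever's handle, a round black crossbar 20 mm in diameter, 80 mm long along the press's y, on two 12 mm steel arms 66 mm apart (centres). It is 180 mm from the hinge. Lever up: the arms rise towards the front at 0.75 rad above level (handle 293 mm above the table). Fully down: 0.17 rad below level (handle 140 mm above the table), in front of the head.
- rack: Loose black tube rack, 84 mm (own x) by 160 mm (own y), 45 mm high, 0.3 to 0.6 kg, starting on the infeed end of the press's bed. Origin: centre of its underside. It carries 24 tubes, 4 by 6, and a grey-and-white block of caps standing proud over the middle 86 mm of its length; its two ends, 32 mm each, are solid and bare. Too wide to grip: push it by its end face.
- caps (a joint): How far the block of caps has been pressed onto its tubes, m: 0 = standing 8 mm proud of the rack's top, 0.008 = seated flush on the rack. Stiff (about 15 N); it stays where it is left.
- caps_top (a point): Centre of the top of the cap block (70 by 86 mm, 14 mm thick): 67 mm above the rack's underside when proud, 59 mm when seated.
- reagent: Bystander, leave alone: amber bottle with a white cap, 64 mm in diameter, 130 mm tall, standing beside the stop end of the press; origin at its underside.
- jar: Bystander, leave alone: white jar, 60 mm in diameter, 75 mm tall, behind the press's bed; origin at its underside.
- forceps: Bystander, leave alone: white plastic forceps, 140 mm long, 9 mm high, lying in front of the press's bed; origin mid-length, on the table.
- spare_rack: Bystander, leave alone: empty black rack without caps, 84 x 160 x 45 mm, on the table; origin at the centre of its underside.
- tips: Bystander, leave alone: clear box of blue pipette tips, 120 x 85 x 90 mm; origin at the centre of its underside.

How it is judged:
On the way, in this order (a step that is already met when the one before it is completed fails the run):
1. the rack is home against the stop under the pressing plate, its caps still raised (y of rack in the frame of press between -0.006 and 0.006 m and x of rack in the frame of press between -0.008 and 0.008 m and z of rack in the frame of press between 0.006 and 0.014 m and angle between the y axis of rack and the y axis of press, either way round below 0.09 rad and angle between rack's own z axis and vertical below 0.06 rad and value of joint caps below 0.004 m and value of joint lever below 0.1 rad), for 0.2 s.
2. the lever is pulled down through its stroke, which seats the caps (value of joint lever above 0.83 rad and value of joint caps above 0.0065 m), for 0.2 s.
At the end, for the whole second after the job is handed in: The caps are seated (pressed down more than 6.5 of 8 mm), the lever is back up (within 0.04 rad of rest), and the rack is at rest in the press, level, within 6 mm of home along the bed, 8 mm across it and 0.09 rad in yaw (y of rack in the frame of press between -0.006 and 0.006 m and x of rack in the frame of press between -0.008 and 0.008 m and z of rack in the frame of press between 0.006 and 0.014 m and angle between the y axis of rack and the y axis of press, either way round below 0.09 rad and angle between rack's own z axis and vertical below 0.06 rad and value of joint caps above 0.0065 m and value of joint lever below 0.04 rad and linear speed of rack below 0.01 m/s); the robot touches nothing.
It fails at once if the lever springs back (returns faster than 2 rad/s, about 0.36 m/s at the handle) (velocity of joint lever below -2 rad/s).
It fails at once if the rack is tipped by more than 0.25 rad (angle between rack's own z axis and vertical above 0.25 rad).
It fails at once if a bystander is moved by more than 30 mm (distance of any of reagent, jar, forceps, spare_rack, tips from where it was at the start of the episode above 0.03 m).
It also fails if it takes over 70 s, if anything falls off the work surface, if the arm or the gripper's body presses on something with over 40 N, if the wrist force passes 120 N, or if a joint passes its speed limit or range.

## Working session

There is one attempt and no reset: what is moved stays moved. The work goes in short steps, Python scripts to look and compute and a tool call to move; the robot and the scene stay as the last step left them, time stands still between calls to the robot, and variables do not carry over. Pictures are saved under pics/ and viewed, at most 10 in all, crops included, and the job is handed in when it is done.

Besides the shell and the picture viewer there is one more tool, called after "Call:" as name([rows], argument=value, ...), one row to a line, values as JSON. jog_arm: Moves the arm, as the interface text tells. Shift numbers are shares of 0.75 m and turn numbers shares of 60 degrees, none past 1 either way. Its arguments: {"type":"object","properties":{"commands":{"type":"array"},"fingers":{"type":"number"},"squeeze":{"type":"number"}},"required":["commands"]}

```bash
mkdir -p pics; ls
python3 - <<'E'
from rig import *
import cv2
o=get_obs();print(o)
for n in("scene","side"):
    cv2.imwrite(f"pics/{n}0.png",camera(n)); i=camera_info(n);print(n,i)
E
```

```text
pics
{'time': 0.0, 'joint_positions': array([ 1.09308319,  0.46947709, -0.04859038,  1.53371194,  0.02405766,
        1.14099612, -0.08230479]), 'joint_vel': array([ 0.00085286, -0.00029162, -0.0002228 ,  0.00010763, -0.0003282 ,
        0.00029354,  0.00038156]), 'joint_efforts': array([-3.32686795e-04, -5.10318875e+01, -4.69756708e-02, -2.37720859e+01,
        1.06036628e-02,  7.58652255e-03,  5.72750722e-06]), 'tool_pos': array([ 0.29264939, -0.60762557,  0.24122971]), 'tcp_rot': array([-3.06091854e+00, -6.98666357e-01,  7.59737343e-04]), 'wrist_force': array([-0.48066202,  0.66627562,  0.45617157]), 'torque': array([-0.02792074, -0.01117789,  0.01165186]), 'grasp_force': 0.0, 'gripper_width': 0.9991390471219639}
scene {'mtx': array([[494.39201024,   0.        , 307.66754024],
       [  0.        , 494.39201024, 243.57661604],
       [  0.        ,   0.        ,   1.        ]]), 'k1': -0.04487509435451472, 'R': array([[ 8.57642960e-01,  5.14245615e-01,  5.68353325e-06],
       [ 4.09494228e-01, -6.82935147e-01, -6.04908309e-01],
       [-3.11067564e-01,  5.18797680e-01, -7.96295132e-01]]), 't': array([-0.48463418, -0.12809764,  1.76776656])}
side {'mtx': array([[442.01476005,   0.        , 315.62149616],
       [  0.        , 442.01476005, 238.87541824],
       [  0.        ,   0.        ,   1.        ]]), 'k1': -0.02312288411252377, 'R': array([[-0.74204076, -0.6702636 , -0.01105535],
       [-0.44060438,  0.50008426, -0.7455089 ],
       [ 0.50521608, -0.54832695, -0.66640398]]), 't': array([0.40929215, 0.39027636, 0.98398655])}
```

View pics/scene0.png

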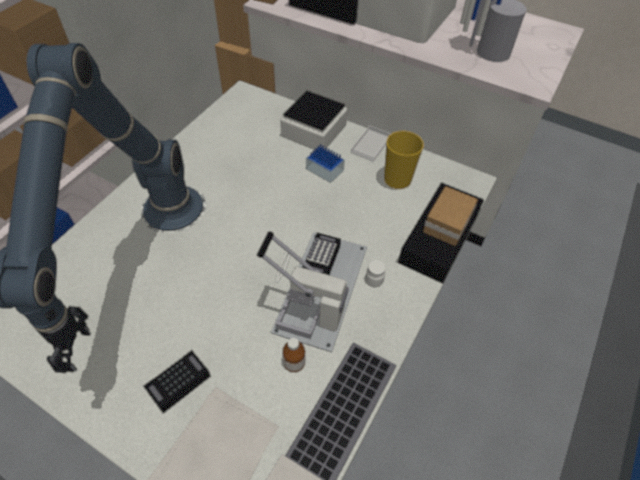

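View pics/side0.png

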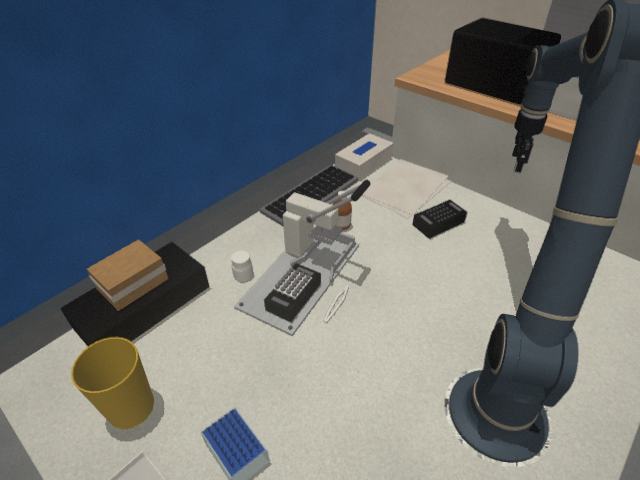

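Scene: the press is around (310,290), with the rack at (322,253) on the infeed end, the lever bar at (266,243) and the reagent bottle at (293,355). Side: the rack is at (293,290), the lever bar at (362,190), the forceps at (337,303). Next I'll zoom in on both.

Run:
```python
import cv2
a=cv2.imread("pics/scene0.png")[225:360,245:405]; cv2.imwrite("pics/sc_crop.png",cv2.resize(a,None,fx=4.4,fy=4.4,interpolation=cv2.INTER_CUBIC))
a=cv2.imread("pics/side0.png")[170:340,220:400]; cv2.imwrite("pics/si_crop.png",cv2.resize(a,None,fx=3.5,fy=3.5,interpolation=cv2.INTER_CUBIC))
```

```text
(no output)
```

View pics/sc_crop.png

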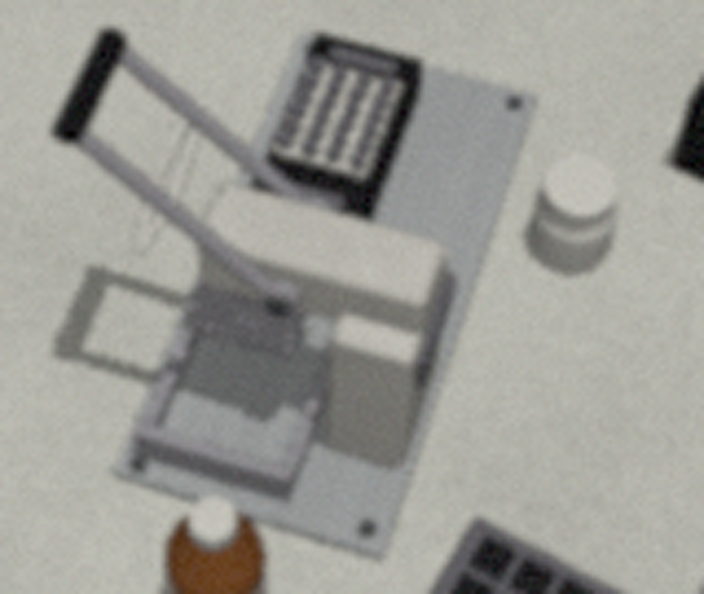

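View pics/si_crop.png

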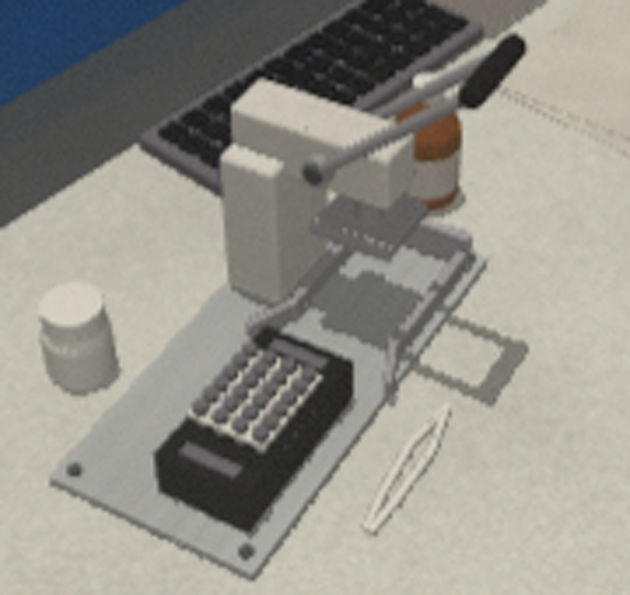

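Scene crop: bed corners at (538,98), (382,557) and (113,468), bar ends at (113,38) and (68,130), rack top corners at (320,37) and (420,62). Side crop: bed corners at (50,480), (255,575) and (487,258), bar from (470,95) to (515,45), rack top corners about (157,455), (250,495) and (352,362).

```bash
cat > h.py <<'E'
from rig import *
import numpy as np, cv2
def ray(n,uv,info=None):
    i=info or camera_info(n)
    p=cv2.undistortPoints(np.array([[uv]],float),i["mtx"],np.array([i["k1"],0,0,0]))[0,0]
    R,t=i["R"],i["t"]; return -R.T@t, R.T@np.array([p[0],p[1],1])
def plane(n,uv,z,info=None):
    c,d=ray(n,uv,info); return c+d*(z-c[2])/d[2]
def tri(a,b):
    (c1,d1),(c2,d2)=ray("scene",a),ray("side",b)
    s=np.linalg.lstsq(np.c_[d1,-d2],c2-c1,rcond=None)[0]
    p,q=c1+d1*s[0],c2+d2*s[1]; return (p+q)/2,np.linalg.norm(p-q)
def sc(u,v): return ((u+.5)/4.4-.5+245,(v+.5)/4.4-.5+225)
def si(u,v): return ((u+.5)/3.5-.5+220,(v+.5)/3.5-.5+170)
def fit(loc,w):
    loc,w=np.array(loc,float),np.array(w)[:,:2]; a,b=loc.mean(0),w.mean(0)
    L,W=loc-a,w-b; th=np.arctan2((L[:,0]*W[:,1]-L[:,1]*W[:,0]).sum(),(L*W).sum())
    R=np.array([[np.cos(th),-np.sin(th)],[np.sin(th),np.cos(th)]]); t=b-R@a
    return th,t,w-(loc@R.T+t)
E
python3 - <<'E'
from h import *
np.set_printoptions(precision=4,suppress=True)
C=dict(ib=(.125,.295),sb=(.125,-.105),sf=(-.065,-.105),f=(-.065,.295))
L=[C['ib'],C['sb'],C['sf'],C['ib'],C['f'],C['sf']]
W=[plane("scene",sc(*p),.01) for p in[(538,98),(382,557),(113,468)]]+[plane("side",si(*p),.01) for p in[(50,480),(255,573),(487,258)]]
th,t,r=fit(L,W);print("press",th,t);print(r)
R=np.array([[np.cos(th),-np.sin(th)],[np.sin(th),np.cos(th)]])
for p in [plane("scene",sc(*p),.055) for p in[(320,37),(420,62)]]+[plane("side",si(*p),.055) for p in[(157,455),(250,495),(352,362)]]:
    print("rack corner press frame",R.T@(p[:2]-t))
E1=tri(sc(113,38),si(470,95));E2=tri(sc(68,130),si(515,45));print(E1,E2)
for e in(E1,E2):print(R.T@(e[0][:2]-t))
g=np.array([.03-.18*np.cos(.75),0]);print("grip expect",R@g+t)
E
```

```text
press 0.21237912367083503 [ 0.6165 -0.1169]
[[ 0.0024 -0.0033]
 [ 0.0006 -0.0011]
 [-0.0006  0.0023]
 [-0.0036  0.0012]
 [ 0.0007 -0.0023]
 [ 0.0006  0.0032]]
rack corner press frame [-0.0379  0.2599]
rack corner press frame [0.0397 0.2613]
rack corner press frame [0.0379 0.2643]
rack corner press frame [-0.0439  0.2622]
rack corner press frame [-0.0428  0.1077]
(array([ 0.5101, -0.102 ,  0.2944]), np.float64(0.0007325861183576382)) (array([ 0.5248, -0.1732,  0.2937]), np.float64(0.0005440573434319597))
[-0.1009  0.037 ]
[-0.1016 -0.0358]
grip expect [ 0.5171 -0.1383]
```

```bash
cat >> h.py <<'E'
from scipy.spatial.transform import Rotation as Ro
TH=0.2124; T=np.array([0.6165,-0.1169]); PR=np.array([[np.cos(TH),-np.sin(TH)],[np.sin(TH),np.cos(TH)]])
def go(px,py,z):
    "target press-frame x,y + world z -> command shares; twist to tool y || press x"
    o=get_obs(); R=Ro.from_rotvec(o["tcp_rot"]).as_matrix(); w=np.r_[PR@[px,py]+T,z]
    s=R.T@(w-o["tool_pos"])/.75
    a=np.arctan2(R[1,1],R[0,1])-TH; a=np.degrees((a+np.pi/2)%np.pi-np.pi/2)
    print("target",w.round(4),"share",s.round(4),"twist",round(a/60,4))
def st():
    o=get_obs(); p=o["tool_pos"]; print("t",o["time"],"press xyz",(PR.T@(p[:2]-T)).round(4),p[2].round(4),"F",o["wrist_force"].round(1),"w",o["gripper_width"],"J",o["joint_positions"].round(2))
E
python3 - <<'E'
from h import *
st(); go(0,.32,.45); go(0,.32,.25)
o=get_obs();i=camera_info("wrist");R=Ro.from_rotvec(o["tcp_rot"]).as_matrix();print(R.round(3),"cam in tool",R.T@(-i["R"].T@i["t"]-o["tool_pos"]))
E
```

```text
t 0.1 press xyz [-0.42   -0.4115] 0.2414 F [ 0.   0.1 -0. ] w 1.0012115607008512 J [ 1.09  0.47 -0.05  1.53  0.02  1.14 -0.08]
target [0.549  0.1959 0.45  ] share [ 0.7729 -0.8175 -0.2768] twist -1.2742
target [0.549  0.1959 0.25  ] share [ 0.7729 -0.817  -0.0101] twist -1.2742
[[ 0.901  0.434 -0.001]
 [ 0.434 -0.901  0.002]
 [-0.    -0.002 -1.   ]] cam in tool [ 6.87052210e-02  8.96228269e-05 -1.30280474e-01]
```

Call:
jog_arm([
  [0,0,-0.055,0],
  [0,0,-0.11,0],
  [0,0,-0.165,-0.05],
  [0.02,-0.02,-0.22,-0.1],
  [0.05,-0.05,-0.265,-0.2],
  [0.085,-0.09,-0.275,-0.3],
  [0.12,-0.13,-0.275,-0.4],
  [0.155,-0.165,-0.275,-0.5],
  [0.19,-0.2,-0.275,-0.6],
  [0.225,-0.24,-0.275,-0.7],
  [0.26,-0.275,-0.275,-0.8],
  [0.295,-0.31,-0.275,-0.8],
], fingers=0)

```text
time: 1.1
tool_pos: [0.3913, -0.3006, 0.4483]
tcp_rot: [-2.51, -1.889, 0.001]
wrist_force: [0.8, -0.2, 0.5]
gripper_width: 0.5
grasp_force: 0.0
```

```bash
python3 -c "
from h import *
st();go(0,.32,.45)"
```

```text
t 1.1 press xyz [-0.2588 -0.1321] 0.4483 F [ 0.8 -0.2  0.5] w 0.5001090147407585 J [ 0.88  0.07 -0.33  1.61  0.02  1.47  0.27]
target [0.549  0.1959 0.45  ] share [ 0.6943  0.0186 -0.0024] twist -0.4709
```

Call:
jog_arm([
  [0.05,0,0,-0.05],
  [0.105,0,0,-0.15],
  [0.16,0.005,0,-0.25],
  [0.215,0.005,0,-0.35],
  [0.27,0.01,0,-0.42],
  [0.325,0.01,0,-0.47],
  [0.38,0.01,0,-0.47],
  [0.435,0.015,0,-0.47],
  [0.49,0.015,0,-0.47],
  [0.545,0.015,0,-0.47],
  [0.6,0.02,0,-0.47],
  [0.65,0.02,0,-0.47],
])

```text
time: 2.1
tool_pos: [0.5429, 0.163, 0.448]
tcp_rot: [-1.979, -2.44, 0.0]
wrist_force: [0.1, -0.5, 0.7]
gripper_width: 0.503
grasp_force: 0.0
```

```bash
python3 -c "
from h import *
st();go(0,.315,.12);go(0,.315,.036)"
```

```text
t 2.1 press xyz [-0.0129  0.2892] 0.448 F [ 0.1 -0.5  0.7] w 0.502647274850392 J [ 0.23  0.26 -0.76  1.44  0.18  1.51 -0.32]
target [0.5501 0.191  0.12  ] share [0.0345 0.0173 0.4374] twist -0.0042
target [0.5501 0.191  0.036 ] share [0.0345 0.0173 0.5494] twist -0.0042
```

Call:
jog_arm([
  [0.0345,0.0173,0.05,-0.004],
  [0.0345,0.0173,0.1,-0.004],
  [0.0345,0.0173,0.155,-0.004],
  [0.0345,0.0173,0.21,-0.004],
  [0.0345,0.0173,0.265,-0.004],
  [0.0345,0.0173,0.32,-0.004],
  [0.0345,0.0173,0.37,-0.004],
  [0.0345,0.0173,0.41,-0.004],
  [0.0345,0.0173,0.45,-0.004],
  [0.0345,0.0173,0.49,-0.004],
  [0.0345,0.0173,0.53,-0.004],
  [0.0345,0.0173,0.55,-0.004],
])

```text
time: 3.1
tool_pos: [0.5476, 0.1877, 0.0321]
tcp_rot: [-1.972, -2.442, 0.008]
wrist_force: [0.1, -1.4, -0.0]
gripper_width: 0.5
grasp_force: 0.0
```

```bash
python3 -c "
from h import *
st();go(0,.16,.034);go(0,.09,.034);o=get_obs()
cv2.imwrite('pics/w1.png',camera('wrist'))"
```

```text
t 3.1 press xyz [-0.0031  0.3122] 0.0321 F [ 0.1 -1.4 -0. ] w 0.4999985604034684 J [ 0.03  0.66 -0.59  1.9   0.52  0.75 -0.65]
target [0.5828 0.0395 0.034 ] share [-0.203   0.0042 -0.0024] twist -0.0003
target [ 0.5975 -0.0289  0.034 ] share [-0.2963  0.0042 -0.0023] twist -0.0003
```

View pics/w1.png

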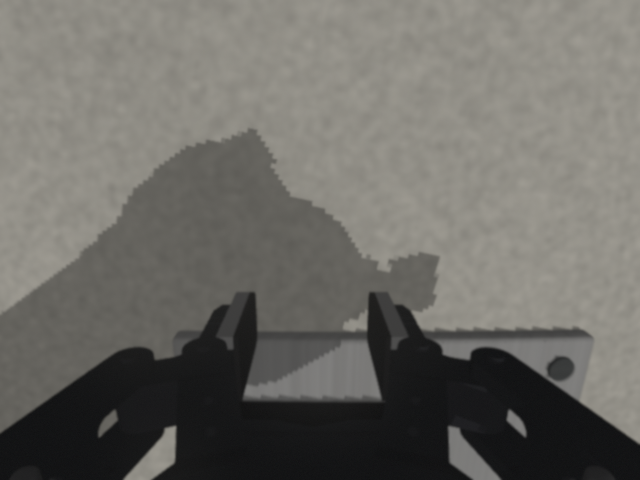

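The wrist view shows the open fingers straddling the infeed edge of the bed (edge at row 332), with the rack end just behind the fingers at about row 405. Clear to push.

Call:
jog_arm([
  [-0.02,0.004,0,0],
  [-0.04,0.004,0,0],
  [-0.052,0.004,0,0],
  [-0.065,0.004,0,0],
  [-0.08,0.004,0,0],
  [-0.095,0.004,0,0],
  [-0.11,0.004,0,0],
  [-0.125,0.004,0,0],
  [-0.14,0.004,0,0],
  [-0.155,0.004,0,0],
  [-0.17,0.004,0,0],
  [-0.18,0.004,0,0],
])

```text
time: 4.15
tool_pos: [0.5818, 0.0565, 0.0364]
tcp_rot: [1.975, 2.443, 0.001]
wrist_force: [-1.4, 4.4, 3.5]
gripper_width: 0.501
grasp_force: 2.4
```

Run:
```python
from h import *
st();go(0,.13,.034);go(0,.09,.034)
a=camera('scene')[225:360,245:405];b=camera('side')[170:340,220:400]
r=lambda x,f:cv2.resize(x,None,fx=f,fy=f,interpolation=cv2.INTER_CUBIC)
A,B=r(a,2.5),r(b,2.2)
c=np.zeros((max(A.shape[0],B.shape[0]),A.shape[1]+B.shape[1],3),np.uint8);c[:A.shape[0],:A.shape[1]]=A;c[:B.shape[0],A.shape[1]:]=B
cv2.imwrite('pics/m1.png',c)
```

```text
t 4.15 press xyz [0.0027 0.1768] 0.0364 F [-1.4  4.4  3.5] w 0.5012501853435922 J [ 0.27  0.66 -0.59  1.89  0.52  0.75 -0.41]
target [0.5891 0.0102 0.034 ] share [-0.0624 -0.0035  0.0032] twist -0.0012
target [ 0.5975 -0.0289  0.034 ] share [-0.1157 -0.0034  0.0032] twist -0.0012
```

View pics/m1.png

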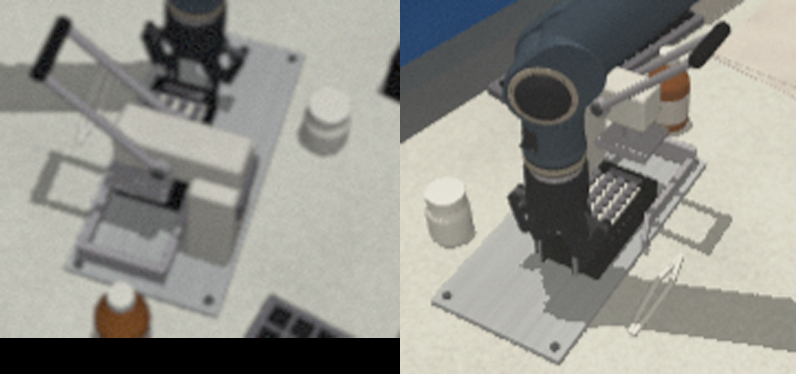

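The rack is straight and entering the rails (left panel (185,100), right panel (620,200)), with the wrist clear of the lever. I'll carry on pushing, slower.

Call:
jog_arm([
  [-0.01,-0.001,0.001,0],
  [-0.019,-0.002,0.001,0],
  [-0.028,-0.003,0.001,0],
  [-0.037,-0.0035,0.001,0],
  [-0.046,-0.0035,0.001,0],
  [-0.055,-0.0035,0.001,0],
  [-0.063,-0.0035,0.001,0],
  [-0.071,-0.0035,0.001,0],
  [-0.079,-0.0035,0.001,0],
  [-0.086,-0.0035,0.001,0],
  [-0.092,-0.0035,0.001,0],
  [-0.096,-0.0035,0.001,0],
])

```text
time: 5.25
tool_pos: [0.5938, -0.0129, 0.0356]
tcp_rot: [-1.973, -2.444, -0.001]
wrist_force: [-1.2, 5.9, 3.7]
gripper_width: 0.5
grasp_force: 2.7
```

```bash
python3 -c "
from h import *
st();go(0,.09,.034)"
```

```text
t 5.25 press xyz [-0.0003  0.1064] 0.0356 F [-1.2  5.9  3.7] w 0.4996569222660177 J [ 0.38  0.67 -0.59  1.87  0.52  0.76 -0.29]
target [ 0.5975 -0.0289  0.034 ] share [-0.0219  0.0004  0.0021] twist 0.0
```

Call:
jog_arm([
  [-0.003,0,0.001,0],
  [-0.006,0,0.001,0],
  [-0.009,0,0.001,0],
  [-0.012,0,0.001,0],
  [-0.015,0,0.001,0],
  [-0.018,0,0.001,0],
  [-0.02,0,0.001,0],
  [-0.022,0,0.001,0],
  [-0.022,0,0.001,0],
  [-0.022,0,0.001,0],
])

```text
time: 6.08
tool_pos: [0.5971, -0.029, 0.0347]
tcp_rot: [-1.973, -2.444, -0.0]
wrist_force: [-0.8, 4.5, 4.1]
gripper_width: 0.5
grasp_force: 2.4
```

```bash
python3 -c "
from h import *
st()"
```

```text
t 6.0833 press xyz [-0.0004  0.09  ] 0.0347 F [-0.8  4.5  4.1] w 0.49976136276181937 J [ 0.41  0.67 -0.59  1.86  0.52  0.77 -0.26]
```

Call:
jog_arm([
  [-0.002,0,0,0],
  [-0.003,0,0,0],
  [-0.004,0,0,0],
  [-0.005,0,0,0],
  [-0.006,0,0,0],
  [-0.006,0,0,0],
])

```text
time: 6.58
tool_pos: [0.5973, -0.0301, 0.0347]
tcp_rot: [-1.969, -2.443, -0.004]
wrist_force: [-2.6, 10.3, 4.6]
gripper_width: 0.495
grasp_force: 5.2
```

```bash
python3 -c "
from h import *
st()"
```

```text
t 6.5833 press xyz [-0.0004  0.0889] 0.0347 F [-2.6 10.3  4.6] w 0.49507221881178665 J [ 0.41  0.68 -0.6   1.86  0.52  0.77 -0.25]
```

Call:
jog_arm([
  [-0.003,0,0,0],
  [-0.006,0,0,0],
  [-0.009,0,0,0],
  [-0.012,0,0,0],
  [-0.012,0,0,0],
])

```text
time: 7.0
tool_pos: [0.5975, -0.0301, 0.0348]
tcp_rot: [-1.96, -2.44, -0.015]
wrist_force: [-6.9, 25.0, 4.8]
gripper_width: 0.503
grasp_force: 12.7
```

```bash
python3 -c "
from h import *
st()"
```

```text
t 7.0 press xyz [-0.0003  0.0889] 0.0348 F [-6.9 25.   4.8] w 0.5029505496450621 J [ 0.42  0.68 -0.6   1.86  0.51  0.77 -0.24]
```

Call:
jog_arm([
  [0.01,0,0,0],
  [0.02,0,0,0],
  [0.04,0,0,0],
  [0.065,0,0,0],
  [0.09,0,0,0],
  [0.11,0,-0.02,0],
  [0.13,0,-0.07,0],
  [0.14,0,-0.12,0],
  [0.14,0,-0.17,0],
  [0.14,0,-0.22,0],
  [0.14,0,-0.275,0],
  [0.14,0,-0.33,0],
])

```text
time: 8.0
tool_pos: [0.5774, 0.0585, 0.2847]
tcp_rot: [1.974, 2.442, -0.003]
wrist_force: [0.4, 0.6, 0.7]
gripper_width: 0.5
grasp_force: 0.0
```

Call:
jog_arm([
  [0,0,-0.055,0],
  [0,0,-0.11,0],
  [0,0,-0.165,0],
  [0,0,-0.2,0],
  [0,0,-0.2,0],
])

```text
time: 8.42
tool_pos: [0.5795, 0.06, 0.4399]
tcp_rot: [1.97, 2.435, 0.011]
wrist_force: [0.9, 0.7, 0.8]
gripper_width: 0.504
grasp_force: 0.0
```

Run:
```python
from h import *
st();go(-.102,0,.43);go(-.102,0,.301)
cv2.imwrite('pics/sc2.png',camera('scene'));cv2.imwrite('pics/si2.png',camera('side'))
a=cv2.imread('pics/sc2.png')[225:360,245:405];b=cv2.imread('pics/si2.png')[170:340,220:400]
r=lambda x,f:cv2.resize(x,None,fx=f,fy=f,interpolation=cv2.INTER_CUBIC)
A,B=r(a,2.5),r(b,2.2)
c=np.zeros((max(A.shape[0],B.shape[0]),A.shape[1]+B.shape[1],3),np.uint8);c[:A.shape[0],:A.shape[1]]=A;c[:B.shape[0],A.shape[1]:]=B
cv2.imwrite('pics/m2.png',c)
```

```text
t 8.4167 press xyz [0.0011 0.1807] 0.4399 F [0.9 0.7 0.8] w 0.5038023713401504 J [ 0.42  0.29 -0.78  1.43  0.21  1.49 -0.15]
target [ 0.5168 -0.1384  0.43  ] share [-0.2413 -0.1371  0.0123] twist -0.0023
target [ 0.5168 -0.1384  0.301 ] share [-0.2408 -0.1391  0.1843] twist -0.0023
```

View pics/m2.png

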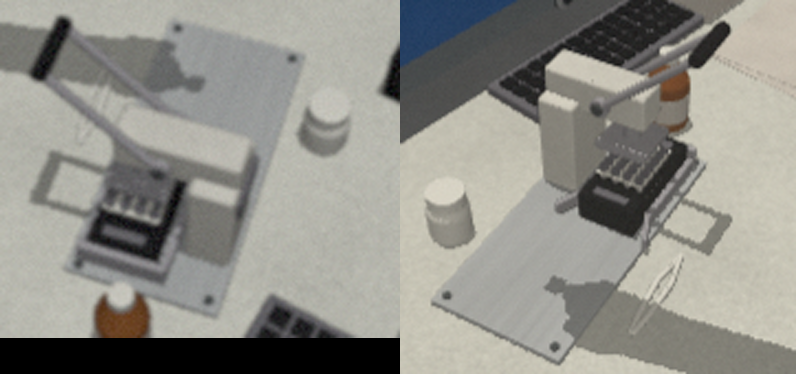

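The rack's end face is seated against the stop (left panel (125,235)), between the rails and under the plate, with the caps proud. The lever is up and its bar is unmoved at (50,50). Next I'll go over the bar.

Call:
jog_arm([
  [-0.035,-0.02,0,0],
  [-0.08,-0.045,0,0],
  [-0.125,-0.07,0,0],
  [-0.17,-0.095,0,0],
  [-0.21,-0.12,0,0],
  [-0.24,-0.138,0,0],
  [-0.24,-0.138,0.01,0],
  [-0.24,-0.138,0.01,0],
], fingers=-0.3)

```text
time: 9.18
tool_pos: [0.5126, -0.1403, 0.4219]
tcp_rot: [-1.977, -2.435, 0.005]
wrist_force: [-0.1, 0.5, -0.4]
gripper_width: 0.649
grasp_force: 0.0
```

Run:
```python
from h import *
st();go(-.1015,0,.285)
cv2.imwrite('pics/w2.png',camera('wrist'))
i=camera_info('wrist')
for dy in(-.04,.04):
    w=np.r_[PR@[-.1015,dy]+T,.293]; c=i["R"]@w+i["t"]; print(dy,i["mtx"]@(c/c[2]))
```

```text
t 9.1833 press xyz [-0.1065 -0.001 ] 0.4219 F [-0.1  0.5 -0.4] w 0.6490490032579788 J [ 0.77  0.18 -0.69  1.57  0.12  1.44  0.28]
target [ 0.5173 -0.1383  0.285 ] share [0.001  0.0075 0.1825] twist -0.0053
-0.04 [318.09595702 291.50820229   1.        ]
0.04 [318.33838181 175.98295713   1.        ]
```

View pics/w2.png

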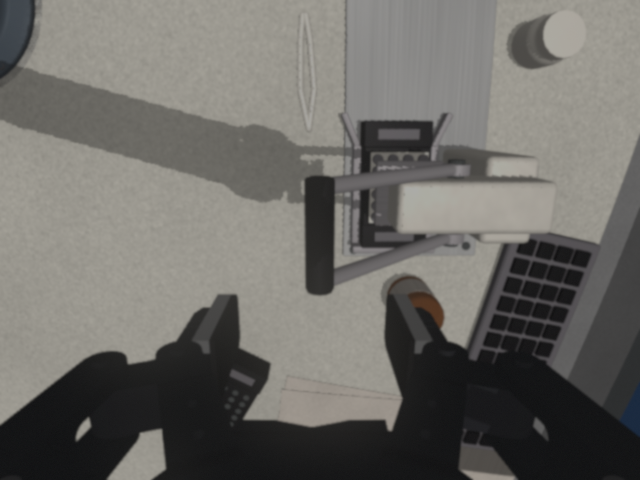

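The bar shows at column 320, rows 177–293. That is within 2 px of my prediction, so the pose is confirmed. Descending over the bar and gripping.

Call:
jog_arm([
  [0.001,0.004,0.01,-0.005],
  [0.001,0.008,0.03,-0.005],
  [0.001,0.008,0.055,-0.005],
  [0.001,0.008,0.08,-0.005],
  [0.001,0.008,0.105,-0.005],
  [0.001,0.008,0.13,-0.005],
  [0.001,0.008,0.155,-0.005],
  [0.001,0.008,0.175,-0.005],
  [0.001,0.008,0.182,-0.005],
  [0.001,0.008,0.182,-0.005],
])

```text
time: 10.07
tool_pos: [0.5199, -0.1341, 0.2864]
tcp_rot: [-1.962, -2.45, 0.001]
wrist_force: [-0.3, -0.2, -0.4]
gripper_width: 0.65
grasp_force: 0.0
```

```bash
python3 -c "
from h import *
st();go(-.1015,0,.285)"
```

```text
t 10.0667 press xyz [-0.0981  0.0035] 0.2864 F [-0.3 -0.2 -0.4] w 0.6498081228872623 J [ 0.74  0.28 -0.69  1.77  0.19  1.16  0.22]
target [ 0.5173 -0.1383  0.285 ] share [-0.0047 -0.0046  0.0019] twist 0.0075
```

Call:
jog_arm([
  [-0.004,-0.004,0.002,0.005],
  [-0.004,-0.004,0.002,0.005],
  [-0.004,-0.004,0.002,0.005],
])

```text
time: 10.32
tool_pos: [0.5186, -0.1394, 0.2875]
tcp_rot: [1.973, 2.443, 0.001]
wrist_force: [-0.4, 0.5, 1.1]
gripper_width: 0.65
grasp_force: 0.0
```

Call:
jog_arm([
  [0,0,0,0],
  [0,0,0,0],
  [0,0,0,0],
  [0,0,0,0],
  [0,0,0,0],
  [0,0,0,0],
], fingers=1, squeeze=70)

```text
time: 10.82
tool_pos: [0.5169, -0.1396, 0.2873]
tcp_rot: [-1.973, -2.442, 0.004]
wrist_force: [-5.4, -0.0, 6.1]
gripper_width: 0.205
grasp_force: 68.1
```

Run:
```python
from h import *
st(); print(get_obs()["grasp_force"])
# arc shifts from lever angle 0, in shares: ty(+press x), tz(down)
for q in np.arange(0,0.95,.04):
    a=.75-q; print(round(q,2),((-.18*np.cos(a)+.18*np.cos(.75))/.75).round(4),((.18*(np.sin(.75)-np.sin(a)))/.75).round(4))
print(Ro.from_rotvec(get_obs()["tcp_rot"]).as_matrix().round(3))
```

```text
t 10.8167 press xyz [-0.1022 -0.0012] 0.2873 F [-5.4 -0.   6.1] w 0.20483109098036698 J [ 0.75  0.27 -0.68  1.78  0.19  1.16  0.22]
68.12220811843872
0.0 0.0 0.0
0.04 -0.0064 0.0072
0.08 -0.0125 0.0146
0.12 -0.0183 0.0222
0.16 -0.0238 0.0301
0.2 -0.029 0.0381
0.24 -0.0339 0.0464
0.28 -0.0384 0.0549
0.32 -0.0425 0.0635
0.36 -0.0464 0.0723
0.4 -0.0498 0.0813
0.44 -0.053 0.0904
0.48 -0.0557 0.0996
0.52 -0.0581 0.1089
0.56 -0.0601 0.1183
0.6 -0.0617 0.1277
0.64 -0.0629 0.1372
0.68 -0.0638 0.1468
0.72 -0.0643 0.1564
0.76 -0.0644 0.166
0.8 -0.0641 0.1756
0.84 -0.0634 0.1852
0.88 -0.0624 0.1947
0.92 -0.0609 0.2042
[[-0.21   0.978 -0.003]
 [ 0.978  0.21  -0.001]
 [-0.001 -0.003 -1.   ]]
```

Call:
jog_arm([
  [0,-0.0064,0.0072,0],
  [0,-0.0125,0.0146,0],
  [0,-0.0183,0.0222,0],
  [0,-0.0238,0.0301,0],
  [0,-0.029,0.0381,0],
  [0,-0.0339,0.0464,0],
  [0,-0.0384,0.0549,0],
  [0,-0.0425,0.0635,0],
  [0,-0.0464,0.0723,0],
  [0,-0.0498,0.0813,0],
  [0,-0.053,0.0904,0],
  [0,-0.053,0.0904,0],
])

```text
time: 11.82
tool_pos: [0.4793, -0.1477, 0.2192]
tcp_rot: [1.974, 2.443, 0.0]
wrist_force: [-1.8, 0.3, 6.1]
gripper_width: 0.209
grasp_force: 75.4
```

```bash
cat >> h.py <<'E'
def lev():
    o=get_obs();p=o["tool_pos"];x=(PR.T@(p[:2]-T))[0];z=p[2]+.006
    print("angle est",.75-np.arctan2(z-.17,.03-x),"r",np.hypot(z-.17,.03-x),"grip",o["grasp_force"])
E
python3 -c "
from h import *
st();lev()"
```

```text
t 11.8167 press xyz [-0.1407 -0.0012] 0.2192 F [-1.8  0.3  6.1] w 0.20929309812896132 J [ 0.78  0.28 -0.67  1.94  0.2   1.    0.23]
angle est 0.43709941010473463 r 0.17935928247992267 grip 75.36522030830383
```

Call:
jog_arm([
  [0,-0.0027,0.0092,0],
  [0,-0.0051,0.0185,0],
  [0,-0.0071,0.0279,0],
  [0,-0.0087,0.0373,0],
  [0,-0.0099,0.0468,0],
  [0,-0.0108,0.0564,0],
  [0,-0.0113,0.066,0],
  [0,-0.0114,0.0756,0],
  [0,-0.0111,0.0852,0],
  [0,-0.0104,0.0948,0],
  [0,-0.0094,0.1043,0],
  [0,-0.0079,0.1138,0],
])

```text
time: 12.82
tool_pos: [0.471, -0.1495, 0.1339]
tcp_rot: [-1.973, -2.44, 0.008]
wrist_force: [-9.1, -0.3, 11.8]
gripper_width: 0.213
grasp_force: 85.0
```

```bash
python3 -c "
from h import *
st();lev()"
```

```text
t 12.8167 press xyz [-0.1491 -0.0012] 0.1339 F [-9.1 -0.3 11.8] w 0.21323940854091422 J [ 0.73  0.38 -0.62  2.04  0.31  0.82  0.14]
angle est 0.9166295390100061 r 0.18163924810606596 grip 84.95401740074158
```

Call:
jog_arm([
  [0,0.001,0.003,0],
  [0,0.002,0.006,0],
  [0,0.002,0.009,0],
  [0,0.002,0.012,0],
  [0,0.002,0.012,0],
  [0,0.002,0.012,0],
  [0,0.002,0.012,0],
])

```text
time: 13.4
tool_pos: [0.4721, -0.1493, 0.1263]
tcp_rot: [-1.973, -2.44, 0.01]
wrist_force: [-14.9, 0.6, 24.5]
gripper_width: 0.206
grasp_force: 86.4
```

Run:
```python
from h import *
st();lev()
b=camera('side')[170:300,250:400];cv2.imwrite('pics/d.png',cv2.resize(b,None,fx=4,fy=4,interpolation=cv2.INTER_CUBIC))
```

```text
t 13.4 press xyz [-0.1479 -0.0012] 0.1263 F [-14.9   0.6  24.5] w 0.20550830132481673 J [ 0.72  0.39 -0.62  2.04  0.32  0.81  0.13]
angle est 0.9588623210204158 r 0.181882148675529 grip 86.43391370773315
```

View pics/d.png

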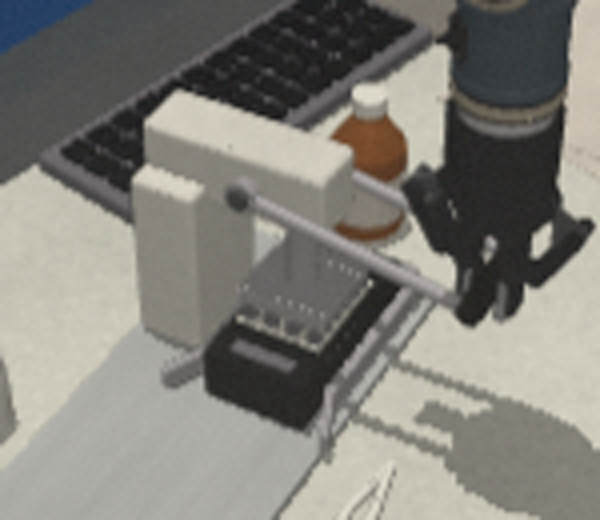

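The plate is down on the caps, at about (310,285), and the bar is low with its end at (468,312). I'll check the bar's angle by ray.

Run:
```python
from h import *
i=camera_info("side")
print("seen",(468+.5)/4-.5+250,(312+.5)/4-.5+170)
for q in(.7,.8,.86,.92):
    a=.75-q; w=np.r_[PR@[.03-.18*np.cos(a),.04]+T,.17+.18*np.sin(a)]
    rv,_=cv2.Rodrigues(i["R"]); print(q,cv2.projectPoints(w[None],rv,i["t"],i["mtx"],np.array([i["k1"],0,0,0]))[0].ravel())
```

```text
seen 366.625 247.625
0.7 [368.30346349 238.3903466 ]
0.8 [367.83883053 243.4616089 ]
0.86 [367.27036284 246.33862946]
0.92 [366.49231377 249.07968946]
```

Call:
jog_arm([
  [0,0.001,0.003,0],
  [0,0.001,0.006,0],
  [0,0.001,0.009,0],
  [0,0.001,0.009,0],
  [0,0.001,0.009,0],
])

```text
time: 13.87
tool_pos: [0.4724, -0.1493, 0.1233]
tcp_rot: [-1.974, -2.44, 0.018]
wrist_force: [-25.6, 1.4, 58.8]
gripper_width: 0.209
grasp_force: 91.4
```

```bash
python3 -c "
from h import *
st();lev()"
```

```text
t 13.8667 press xyz [-0.1477 -0.0013] 0.1233 F [-25.6   1.4  58.8] w 0.20875814353753178 J [ 0.72  0.4  -0.61  2.04  0.33  0.81  0.12]
angle est 0.9749535925644268 r 0.18231730967228485 grip 91.37778997421265
```

The wrist force is 59 N with almost no further motion, so the lever is at its hard limit. Easing it up along the arc, still gripped.

Call:
jog_arm([
  [0,-0.001,-0.005,0],
  [0,-0.002,-0.01,0],
  [0,-0.003,-0.015,0],
  [0,-0.0045,-0.0245,0],
  [0,-0.0055,-0.034,0],
  [0,-0.0062,-0.0436,0],
  [0,-0.0065,-0.0532,0],
  [0,-0.0064,-0.0628,0],
  [0,-0.0059,-0.0724,0],
  [0,-0.005,-0.082,0],
  [0,-0.0038,-0.0915,0],
  [0,-0.0022,-0.1009,0],
])

```text
time: 14.87
tool_pos: [0.4729, -0.149, 0.1937]
tcp_rot: [-1.973, -2.442, 0.003]
wrist_force: [-4.6, -1.0, 2.1]
gripper_width: 0.213
grasp_force: 78.2
```

```bash
python3 -c "
from h import *
st();lev()"
```

```text
t 14.8667 press xyz [-0.1471 -0.0011] 0.1937 F [-4.6 -1.   2.1] w 0.21261911400435843 J [ 0.77  0.3  -0.66  1.97  0.23  0.94  0.21]
angle est 0.5837975518515711 r 0.1796041776774719 grip 78.21149826049805
```

Call:
jog_arm([
  [0,0.002,-0.0094,0],
  [0,0.0044,-0.0187,0],
  [0,0.0071,-0.0279,0],
  [0,0.0103,-0.037,0],
  [0,0.0137,-0.046,0],
  [0,0.0176,-0.0548,0],
  [0,0.0217,-0.0634,0],
  [0,0.0262,-0.0719,0],
  [0,0.0311,-0.0802,0],
  [0,0.0363,-0.0882,0],
  [0,0.0418,-0.0961,0],
  [0,0.0476,-0.1037,0],
])

```text
time: 15.87
tool_pos: [0.5049, -0.1422, 0.2712]
tcp_rot: [-1.97, -2.437, 0.013]
wrist_force: [-18.5, -1.1, 13.0]
gripper_width: 0.21
grasp_force: 71.3
```

```bash
python3 -c "
from h import *
st();lev()"
```

```text
t 15.8667 press xyz [-0.1144 -0.0012] 0.2712 F [-18.5  -1.1  13. ] w 0.20967617625017113 J [ 0.76  0.27 -0.68  1.82  0.19  1.13  0.22]
angle est 0.1112814221565841 r 0.17988903591894445 grip 71.34397029876709
```

Call:
jog_arm([
  [0,0.003,-0.0037,0],
  [0,0.0061,-0.0074,0],
  [0,0.0093,-0.011,0],
  [0,0.0125,-0.0146,0],
  [0,0.014,-0.0165,0],
  [0,0.0155,-0.0185,0],
  [0,0.017,-0.0205,0],
  [0,0.017,-0.0205,0],
  [0,0.017,-0.0205,0],
])

```text
time: 16.62
tool_pos: [0.517, -0.1396, 0.2871]
tcp_rot: [-1.971, -2.437, 0.014]
wrist_force: [-17.0, -1.5, 10.9]
gripper_width: 0.21
grasp_force: 69.5
```

```bash
python3 -c "
from h import *
st();lev()"
```

```text
t 16.6167 press xyz [-0.1021 -0.0012] 0.2871 F [-17.   -1.5  10.9] w 0.2100530405612462 J [ 0.74  0.28 -0.68  1.77  0.19  1.17  0.21]
angle est -4.9196947543239666e-05 r 0.18052792881840724 grip 69.51149940490723
```

Call:
jog_arm([
  [0,-0.002,-0.0015,0],
  [0,-0.002,-0.0015,0],
  [0,-0.002,-0.0015,0],
])

```text
time: 16.87
tool_pos: [0.517, -0.1395, 0.2872]
tcp_rot: [-1.971, -2.439, 0.009]
wrist_force: [-11.3, -2.1, 2.8]
gripper_width: 0.205
grasp_force: 69.4
```

Call:
jog_arm([
  [0,-0.002,0,0],
  [0,-0.002,0,0],
  [0,-0.002,0,0],
  [0,-0.002,0,0],
  [0,-0.002,0,0],
  [0,-0.002,0,0],
], fingers=-0.3)

```text
time: 17.37
tool_pos: [0.5191, -0.139, 0.2878]
tcp_rot: [1.973, 2.444, 0.002]
wrist_force: [-0.3, -0.2, -0.1]
gripper_width: 0.647
grasp_force: 0.0
```

```bash
python3 -c "
from h import *
st();go(-.102,0,.4)"
```

```text
t 17.3667 press xyz [-0.0999 -0.001 ] 0.2878 F [-0.3 -0.2 -0.1] w 0.6474578242222326 J [ 0.75  0.27 -0.68  1.77  0.19  1.16  0.22]
target [ 0.5168 -0.1384  0.4   ] share [ 0.0013 -0.0026 -0.1495] twist 0.0001
```

Released cleanly. Lifting straight up and then moving aside to check.

Call:
jog_arm([
  [0,0,-0.01,0],
  [0,0,-0.03,0],
  [0,0,-0.06,0],
  [0,0,-0.09,0],
  [0,0,-0.12,0],
  [0,0,-0.15,0],
  [0,-0.03,-0.18,0],
  [0,-0.06,-0.19,0],
  [0,-0.06,-0.19,0],
  [0,-0.06,-0.19,0],
])

```text
time: 18.2
tool_pos: [0.4743, -0.1489, 0.4314]
tcp_rot: [1.974, 2.44, 0.0]
wrist_force: [0.3, 0.3, -0.1]
gripper_width: 0.651
grasp_force: 0.0
```

Run:
```python
from h import *
st()
a=camera('scene')[225:360,245:405];b=camera('side')[170:340,220:400]
r=lambda x,f:cv2.resize(x,None,fx=f,fy=f,interpolation=cv2.INTER_CUBIC)
A,B=r(a,2.5),r(b,2.2)
c=np.zeros((max(A.shape[0],B.shape[0]),A.shape[1]+B.shape[1],3),np.uint8);c[:A.shape[0],:A.shape[1]]=A;c[:B.shape[0],A.shape[1]:]=B
cv2.imwrite('pics/m3.png',c)
```

```text
t 18.2 press xyz [-0.1457 -0.0013] 0.4314 F [ 0.3  0.3 -0.1] w 0.6509557442410472 J [ 0.84  0.11 -0.68  1.62  0.07  1.44  0.37]
```

View pics/m3.png

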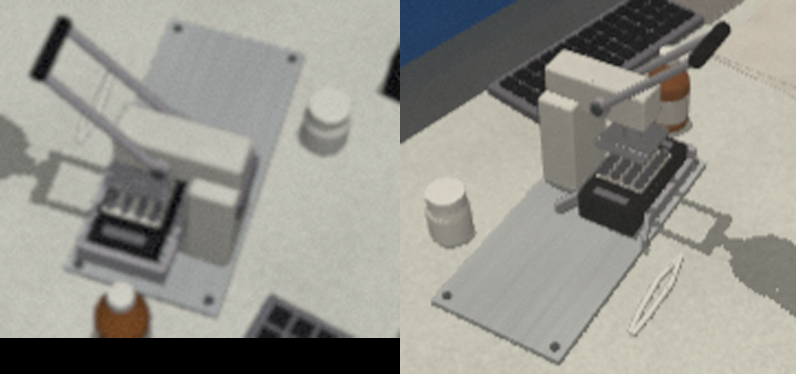

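The lever bar is back at its starting pixels ((50,50) left, (710,45) right). The rack is still home and the caps sit lower (right panel (630,172)). The bystanders in these crops haven't moved. Handing in.

```bash
python3 -c "
from rig import *
print(close_job())"
```

```text
the job is handed in; nothing more can be done
None
```

The job is handed in at about 18 s of robot time: the rack is home against the end stop, the caps were pressed down with the lever at its limit, and the lever was eased back up to rest; the hand-in returned no verdict, so the outcome rests on my force readings and final camera check.

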